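# Make up two practical kits on the lab bench

## Robot

A 6-joint arm with a two-finger parallel gripper is mounted at the origin on the work surface. World frame = base frame: x ahead of the robot, y to its left, z up, the work surface at z = 0. Lengths are in m, angles in rad, forces in N, time in s.
With the tool pointing down it reaches from about 0.25 to 0.725 m from the base axis. Payload 9.7 kg.
Tool frame: the origin (TCP) lies between the finger pads; the fingertips stand 8 mm ahead of it and the grasp point (between the pads) lies 11 mm behind it; z points along the fingers, y is the line along which they close (so a half turn about z gives the same grasp; the last joint's range is limited). The gripper opens to 85 mm and grips with 20 to 120 N. Pads are 22 mm wide; open, the fingers measure 114 mm over their backs; the gripper's body (76 mm by 85 mm) begins 54 mm behind the grasp point. The pads swing forward as they close: fully open they stand 13 mm farther back than shut.
Start: joints at [1.169, 0.087, 0.176, 1.66, 0, 1.571], TCP at [0.215, 0.506, 0.239] pointing down, gripper open.
Joint ranges: [-3.13, 3.13], [-0.85, 1.81], [-1.15, 1.24], [-2.2, 2.28], [-1.44, 1.52], [-3.14, 3.14]. Speed limits (rad/s): [2.22, 2.22, 2.57, 3.14, 3.14, 3.14].

## Interface

Orientations are given as a 3x3 rotation matrix whose columns are the frame's x, y, z axes.
In Python, from station import robot gives the robot as it stands.
- The arm moves only by the tool apply_moves, never from a script. Its argument "deltas" is a list of rows, each a list of 7 numbers: the turn, a rotation vector about the tool's x, y, z in degrees, then the shift along the tool's x, y, z in m, then the opening, from 0 (shut) to 1 (fully open). A call has 1 to 20 rows; each row shifts and turns the commanded pose from where the row before left it, along the tool's axes as they then stand; what a row does not reach is not made up. A row lasts 1/12 s, in which the tool goes at most 41.7 mm and 7.16 degrees, less where a joint would pass 70% of its speed; a pose out of reach is approached as far as the arm can. A call is refused whole if a number of a shift passes 0.0417 or a number of a turn 7.16, either way. A call with a gripper value outside its range is refused whole. The fingers move at their own pace and stop on an object; "grip_force" is the grip in N (left out, the last holds). Time passes only in rows, so rows that do not move let the fingers close. It gives the time, the measured TCP pose, the force, the opening and the grip force at its end, in the units of the state.
- robot.state(): the state, without advancing time (a new reading comes with each control period).
- robot.capture(name): name is "scene" or "side" or "wrist"; returns the picture (420x560x3 uint8, red, green, blue); there is no depth.
- robot.camera_info(name): a dict with "mtx" (3x3 intrinsics, pixels), "xyz" and "orientation" of the camera in the world. Camera axes: x right, y down, z forward; pixel columns grow to the right and rows downward; lengths in m; the calibration is good to about 2 mm. A picture is of the moment at which its call begins: read the wrist's pose just before it. camera_info takes no time and is no camera call; for the wrist camera it gives the pose at the moment of the call.
- robot.finish_job(): hands the job in; it is judged then, once.
The state is a dict: "t": time; "joint_pos": joint angles; "dq": joint speeds; "effort": joint torques, N m; "eef_pos": TCP position; "orientation": TCP orientation; "wrist_force": force on the tool from outside, world axes, zero at the start; "torque": the same for the moment, N m; "grip_width": finger opening in m; "grip_force": force on a finger pad.
Only numpy, scipy, OpenCV 4.12 (cv2) and the standard library are available. Lean on these libraries where they do the work, as an engineer would, in place of code of your own. Each camera call takes 0.05 s, during which the arm holds its last target. There are 200 camera calls.

## Task

Make up the two kits for the lab class, one thing at a time: the yellow-capped jar, the green-capped jar and the timer go in the blue tray, the blue-capped jar and the red marker in the grey tray, each centred on its own painted mark (jars on the disc of their cap's colour, timer on the white patch, marker on the red patch, lying lengthwise along it). Set things down rather than dropping them, keep the jars upright and the timer display up, and let go of everything. Leave the black-capped jar and the white cup where they are.

Things in the scene. Friction and masses are not known exactly. Their poses are not given: they have to be found in the camera images.
- blue_tray: Blue kit tray: fixed, 180 (x) by 170 (y) mm, floor top 6 mm above the bench, lip 5 mm wide up to 10 mm. Left or right of the stock, yaw within 0.3 rad. Origin: centre of underside. Painted marks: yellow disc (diameter 46) centred at tray x +45, y +45; green disc (46) at x -45, y +45; white patch, 76 along x by 54 along y, at x 0, y -40 (mm).
- grey_tray: Grey kit tray: fixed, 180 (x) by 170 (y) mm, floor top 6 mm above the bench, lip 5 mm wide up to 10 mm. Left or right of the stock, yaw within 0.3 rad. Origin: centre of underside. Painted marks: blue disc (diameter 46) centred at tray x +45, y 0; red patch, 30 along x by 115 along y, at x -40, y 0 (mm).
- yellow_jar: Closed straight jar, 36 mm diameter over its full 56 mm height (clear, white label band, yellow screw cap on the top 18 mm), 35 to 70 g. Stands upright in the stock. Origin: centre of its underside, z up.
- green_jar: Closed straight jar, 36 mm diameter over its full 56 mm height (clear, white label band, green screw cap on the top 18 mm), 35 to 70 g. Stands upright in the stock. Origin: centre of its underside, z up.
- blue_jar: Closed straight jar, 36 mm diameter over its full 56 mm height (clear, white label band, blue screw cap on the top 18 mm), 35 to 70 g. Stands upright in the stock. Origin: centre of its underside, z up.
- timer: White bench timer, a flat box 68 mm long (its x) by 46 mm wide (its y) by 22 mm high, dark display and three orange buttons on top, about 70 g (49 to 98). Lies display up in the stock, its length within 0.5 rad of the room's x. Origin at the centre of its underside, z up. Either way round on its patch is right.
- marker: Red marker pen with a flat-sided barrel (does not roll), 105 mm long (its x) by 20 mm wide (its y) by 18 mm high, cap at +x with a black clip on top, about 30 g (21 to 42). Lies in the stock, its length within 0.5 rad of the room's x. Origin at the centre of its underside, z up. Either way round on its patch is right.
- black_jar: Closed straight jar, 36 mm diameter over its full 56 mm height (clear, white label band, black screw cap on the top 18 mm), 35 to 70 g. Stands upright in the stock. Origin: centre of its underside, z up. Not part of any kit: stays where it is, though it stands among the stock.
- cup: White plastic cup, 76 mm across the rim, 60 mm high, open upward, loose, beyond the stock. Origin at the centre of its underside. Not part of any kit: stays where it is. A blue tube rack beside it, 100 by 100 by 58 mm, is fixed to the bench and out of the way, at least 0.8 m ahead of the robot.

How it is judged:
By the outcome, as a careful person would: the job done as asked, in the order asked, and still so for the second after the job is handed in, with the robot touching nothing.
It also fails if it takes over 128 s, if anything falls off the work surface, if the arm or the gripper's body presses on something with over 40 N, if the wrist force passes 120 N, or if a joint passes its speed limit or range.

## Working session

There is one attempt and no reset: what is moved stays moved. The work goes in short steps, Python scripts to look and compute and a tool call to move; the robot and the scene stay as the last step left them, time stands still between calls to the robot, and variables do not carry over. Pictures are saved under pics/ and viewed, at most 14 in all, crops included, and the job is handed in when it is done.

Besides the shell and the picture viewer there is one more tool, called after "Emit:" by a JSON object that holds its "name" and its "arguments", one argument or row to a line. apply_moves: Moves the arm, as the interface text tells. Its arguments: {"type":"object","properties":{"deltas":{"type":"array","items":{"type":"array","items":{"type":"number"}}},"grip_force":{"type":"number"}},"required":["deltas"]}

```bash
ls; mkdir -p pics; python3 - <<'E'
from station import robot
import cv2
s=robot.state();print(s)
for n in("scene","side"):
    c=robot.camera_info(n);print(n,c)
    cv2.imwrite(f"pics/{n}0.png",robot.capture(n)[:,:,::-1])
print(robot.camera_info("wrist"))
E
```

```text
pics
{'t': 0.0, 'joint_pos': array([ 1.16899168e+00,  8.74368387e-02,  1.75107539e-01,  1.65977786e+00,
       -4.29419682e-07,  1.57079806e+00]), 'dq': array([ 0.00217623, -0.00226319, -0.00022497,  0.00077488, -0.00055803,
        0.00037298]), 'effort': array([ 6.27530881e-04, -5.20391178e+01,  4.64799142e+01,  1.64874044e-02,
        4.00411045e-05,  3.14685920e-06]), 'eef_pos': array([0.21500794, 0.5059935 , 0.23858218]), 'orientation': array([[-9.20356055e-01,  3.91081156e-01, -5.12244054e-04],
       [ 3.91081491e-01,  9.20355264e-01, -1.20659918e-03],
       [-4.31688656e-07, -1.31083002e-03, -9.99999141e-01]]), 'wrist_force': array([-0.45288356, -0.62432982, -0.72385738]), 'torque': array([-0.0017192 ,  0.02843639, -0.03754113]), 'grip_force': 0.0, 'grip_width': 0.08520603223904254}
scene {'mtx': array([[389.75321677,   0.        , 273.9287994 ],
       [  0.        , 389.75321677, 204.05370404],
       [  0.        ,   0.        ,   1.        ]]), 'xyz': array([1.27111315, 0.13103495, 0.73107098]), 'orientation': array([[-0.23341512,  0.68694778, -0.68820065],
       [ 0.97225332,  0.17617417, -0.15390304],
       [ 0.01551983, -0.70502866, -0.70900897]])}
side {'mtx': array([[395.25874918,   0.        , 279.86500625],
       [  0.        , 395.25874918, 209.73630156],
       [  0.        ,   0.        ,   1.        ]]), 'xyz': array([ 0.53903333, -0.78698832,  0.61190765]), 'orientation': array([[ 0.99599455, -0.04746254,  0.075777  ],
       [-0.08925092, -0.57887616,  0.8105163 ],
       [ 0.00539633, -0.81403299, -0.58079358]])}
{'mtx': array([[354.49754555,   0.        , 276.22931376],
       [  0.        , 354.49754555, 208.62024239],
       [  0.        ,   0.        ,   1.        ]]), 'xyz': array([0.15447145, 0.53167812, 0.37240128]), 'orientation': array([[ 0.3913099 ,  0.88786938,  0.24200107],
       [ 0.92025839, -0.37724428, -0.10397714],
       [-0.0010246 ,  0.2633908 , -0.96468867]])}
```

View pics/scene0.png

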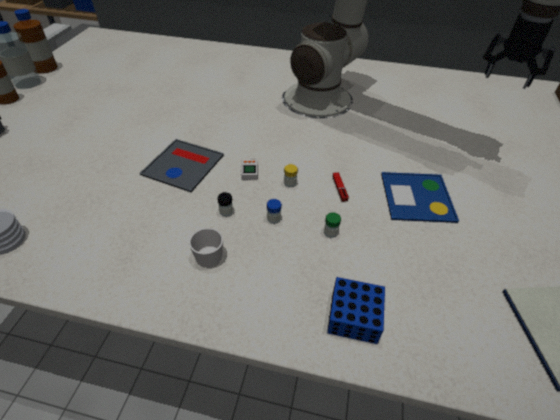

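View pics/side0.png

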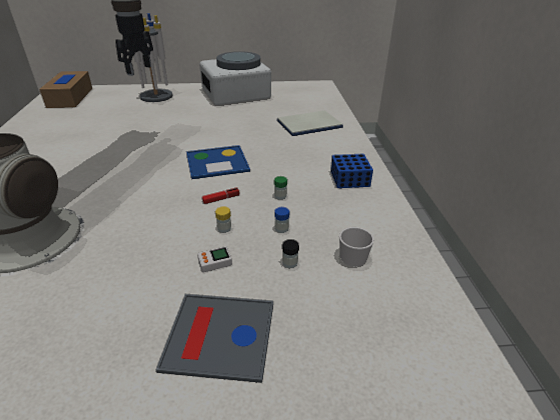

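The scene view shows grey tray at about (182,165), timer (250,168), yellow jar (291,174), blue (274,209), black (225,202), green (333,222), marker (341,187) and blue tray (419,196). The side view agrees: the marks are visible, with the grey tray at (218,335) and the blue tray at (218,161).

```bash
cat > h.py <<'E'
import cv2, numpy as np
HUE={'yellow':((20,120,90),(34,255,255)),'green':((45,120,40),(85,255,255)),'blue':((100,150,90),(125,255,255)),'red':((172,150,80),(8,255,255)),
 'white':((0,0,150),(179,45,255)),'orange':((5,130,120),(19,255,255)),'black':((0,0,0),(179,255,45))}
def mask(rgb,c):
    h=cv2.cvtColor(rgb,cv2.COLOR_RGB2HSV);lo,hi=HUE[c]
    if lo[0]<=hi[0]: return cv2.inRange(h,lo,hi)
    return cv2.inRange(h,(0,*lo[1:]),hi)|cv2.inRange(h,lo,(179,*hi[1:]))
def ray(ci,uv,z):
    uv=np.atleast_2d(np.asarray(uv,float))
    d=np.c_[uv,np.ones(len(uv))]@np.linalg.inv(ci['mtx']).T@ci['orientation'].T
    return ci['xyz']+d*((z-ci['xyz'][2])/d[:,2])[:,None]
def blobs(rgb,c,amin=30,roi=None):
    m=mask(rgb,c)
    if roi: k=np.zeros_like(m);x0,y0,x1,y1=roi;k[y0:y1,x0:x1]=1;m=m*k
    cs,_=cv2.findContours(m,cv2.RETR_EXTERNAL,cv2.CHAIN_APPROX_NONE)
    return sorted([c for c in cs if cv2.contourArea(c)>=amin],key=cv2.contourArea,reverse=True)
def cen(c): M=cv2.moments(c);return np.array([M['m10'],M['m01']])/M['m00']
def rect(ci,c,z):
    "centre, sizes (mm), yaw of long side (deg) of contour cast on plane z"
    p=(ray(ci,c.reshape(-1,2),z)[:,:2]*1000).astype(np.float32)
    r=cv2.minAreaRect(p);b=cv2.boxPoints(r);e=max((b[1]-b[0],b[2]-b[1]),key=np.linalg.norm)
    a=np.degrees(np.arctan2(e[1],e[0]));a=(a+90)%180-90
    return np.round(r[0],1),np.round(sorted(r[1]),1),round(float(a),1)
E
python3 - <<'E'
from station import robot
from h import *
for n in("scene","side"):
    ci=robot.camera_info(n);im=cv2.imread(f"pics/{n}0.png")[:,:,::-1].copy()
    for c in('yellow','green','blue','red','white'):
        roi=(140,130,460,270) if n=="scene" else (155,140,335,380)
        if c=='white': roi=(385,175,425,215) if n=="scene" else (195,155,245,177)
        for b in blobs(im,c,25,roi)[:4]:
            print(n,c,cen(b).round(),cv2.contourArea(b),'z6',rect(ci,b,.006),'z50',rect(ci,b,.048)[0])
    tm={'scene':[(250,169)],'side':[(214,258)]}[n];print('timer',ray(ci,tm,.015).round(3))
    tm={'scene':[(225,199)],'side':[(291,246)]}[n];print('black',ray(ci,tm,.05).round(3))
    tm={'scene':[(207,237)],'side':[(355,237)]}[n];print('cup',ray(ci,tm,.06).round(3))
E
```

```text
scene yellow [438. 208.] 143.0 z6 (array([473.6, 394.8]), array([41.9, 43.5]), 37.3) z50 [519.8 379.5]
scene yellow [291. 168.] 73.5 z6 (array([414.2, -13.9]), array([31.9, 40.2]), 11.2) z50 [463.8  -5.5]
scene green [333. 219.] 133.0 z6 (array([583.9, 130.2]), array([32.9, 46.3]), 6.8) z50 [623.7 130.2]
scene green [430. 185.] 113.0 z6 (array([385.3, 377.8]), array([39.6, 43.2]), 34.5) z50 [436.6 363.5]
scene green [249. 169.] 33.0 z6 (array([ 444.6, -129.7]), array([22.3, 23.4]), -75.4) z50 [ 492.5 -114.6]
scene blue [417. 197.] 2444.0 z6 (array([440.7, 340.1]), array([160.3, 169.8]), 10.8) z50 [488.8 328. ]
scene blue [174. 172.] 108.5 z6 (array([ 515.1, -331.9]), array([39.2, 43. ]), -75.4) z50 [ 558.9 -305.1]
scene blue [274. 204.] 83.5 z6 (array([567.3, -27.5]), array([29.6, 34.1]), -75.6) z50 [608.  -18.3]
scene red [190. 155.] 190.5 z6 (array([ 430.7, -315.5]), array([ 28.6, 112.2]), 79.9) z50 [ 479.3 -289.6]
scene red [338. 180.] 73.0 z6 (array([429.8, 124.3]), array([17.9, 60.1]), 21.8) z50 [478.6 124.7]
scene white [402. 195.] 288.0 z6 (array([445.1, 302.7]), array([49.4, 
[... 729 characters left out ...]
]
side blue [243. 335.] 371.0 z6 (array([ 516.6, -327.9]), array([42.3, 44.1]), 87.8) z50 [ 518.1 -359.7]
side blue [282. 211.] 70.0 z6 (array([622.2,  52.4]), array([32.7, 34.4]), -45.1) z50 [616.4  -5.7]
side red [197. 333.] 768.5 z6 (array([ 433.1, -312.5]), array([ 29.6, 114.7]), 79.3) z50 [ 440.5 -345.4]
side red [214. 196.] 85.0 z6 (array([442.4, 140.3]), array([23.8, 65.4]), 21.3) z50 [449.1  76.1]
side white [218. 166.] 161.5 z6 (array([447.7, 307.5]), array([50.3, 74.2]), 10.9) z50 [454.1 231.6]
side white [236. 175.] 43.5 z6 (array([485.5, 252.9]), array([17.8, 83.7]), -4.6) z50 [489.2 180.8]
timer [[ 0.455 -0.126  0.015]]
black [[ 0.624 -0.14   0.05 ]]
cup [[ 0.766 -0.133  0.06 ]]
```

Emit:
{"name": "apply_moves", "arguments": {
  "deltas": [
    [0, 0, -5.75, 0, 0, 0, 1],
    [0, 0, -5.75, 0, 0, 0, 1],
    [0, 0, -5.75, 0, 0, 0, 1],
    [0, 0, -5.75, 0, 0, 0, 1],
    [0, 0, 0, -0.016, -0.0316, 0.005, 1],
    [0, 0, 0, -0.016, -0.0316, 0.005, 1],
    [0, 0, 0, -0.016, -0.0316, 0.005, 1],
    [0, 0, 0, -0.016, -0.0316, 0.005, 1],
    [0, 0, 0, -0.016, -0.0316, 0.005, 1],
    [0, 0, 0, -0.016, -0.0316, 0.005, 1],
    [0, 0, 0, -0.016, -0.0316, 0.005, 1],
    [0, 0, 0, -0.016, -0.0316, 0.005, 1],
    [0, 0, 0, -0.016, -0.0316, 0.005, 1],
    [0, 0, 0, -0.016, -0.0316, 0.005, 1],
    [0, 0, 0, -0.016, -0.0316, 0.005, 1],
    [0, 0, 0, -0.016, -0.0316, 0.005, 1],
    [0, 0, 0, -0.016, -0.0316, 0.005, 1],
    [0, 0, 0, -0.016, -0.0316, 0.005, 1],
    [0, 0, 0, -0.016, -0.0316, 0.005, 1],
    [0, 0, 0, -0.016, -0.0316, 0.005, 1]
  ],
  "grip_force": 30
}}

```text
t: 1.77
eef_pos: [0.4712, -0.0013, 0.1589]
orientation: [[-1.0, 0.001, -0.0], [0.001, 1.0, 0.0], [0.0, 0.0, -1.0]]
wrist_force: [1.2, 0.6, -0.5]
grip_width: 0.0855
grip_force: 0.0
```

```bash
cat >> h.py <<'E'
def look(robot,name):
    s=robot.state();ci=robot.camera_info('wrist');im=robot.capture('wrist')
    cv2.imwrite(f'pics/{name}.png',im[:,:,::-1])
    y=s['orientation'][:,1];print('t',round(s['t'],2),'tcp',s['eef_pos'].round(4),'yaw_y',np.degrees(np.arctan2(y[1],y[0])).round(1),'w',round(s['grip_width'],4),'F',s['wrist_force'].round(1))
    return s,ci,im
E
python3 - <<'E'
from station import robot
from h import *
s,ci,im=look(robot,'w1')
print(ci['xyz'],robot.state()['joint_pos'].round(2))
for c in('yellow','green','blue','orange'):
    for b in blobs(im,c,150): print(c,cen(b).round(),cv2.contourArea(b),rect(ci,b,.056))
E
```

```text
t 1.77 tcp [ 0.4712 -0.0013  0.1589] yaw_y 90.0 w 0.0855 F [ 1.2  0.6 -0.5]
[ 0.40532411 -0.00173815  0.29261776] [-0.01 -0.11 -0.18  1.5  -0.   -0.01]
yellow [272. 208.] 1305.5 (array([471.6,  -4.7]), array([30.7, 36.1]), -21.5)
green [124. 194.] 1050.5 (array([ 459.8, -106.3]), array([23.3, 23.4]), 16.1)
```

View pics/w1.png

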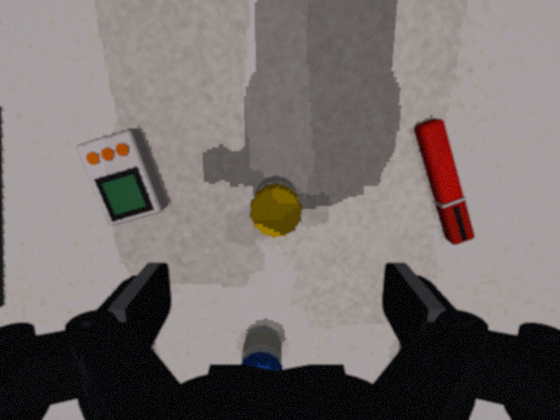

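Wrist view: the yellow cap sits at (275,209), radius about 27 px, in the arm's shadow. The timer is at (120,175), the marker at (444,180) and the blue cap is at the bottom edge.

```bash
sed -i "s/(20,120,90),(34/(18,120,50),(36/;s/(172,150,80)/(172,150,60)/" h.py; python3 - <<'E'
from station import robot
from h import *
ci=robot.camera_info('wrist');im=cv2.imread('pics/w1.png')[:,:,::-1].copy()
b=blobs(im,'yellow',300,(220,150,330,260))[0];(u,v),r=cv2.minEnclosingCircle(b);print('yel',u,v,r,rect(ci,b,.056),ray(ci,(u,v),.056).round(4))
for b in blobs(im,'red',300)+blobs(im,'orange',30): print(cen(b).round(),cv2.contourArea(b),rect(ci,b,.018),rect(ci,b,.022))
b=blobs(im,'green',300)[0];print('disp',rect(ci,b,.022),ray(ci,cen(b),.022))
m=cv2.inRange(cv2.cvtColor(im,cv2.COLOR_RGB2GRAY),185,255);cv2.rectangle(m,(0,0),(0,0),0)
print('timer corners est',ray(ci,[(78,145),(133,128),(160,212),(111,224)],.022).round(3))
E
```

```text
yel 275.0 210.0 27.074071884155273 (array([472.8,  -6.6]), array([35. , 37.6]), -18.9) [[ 0.4722 -0.007   0.056 ]]
[439. 161.] 2150.0 (array([445. , 119.1]), array([21.1, 66.8]), 21.5) (array([444.4, 117.3]), array([20.8, 65.8]), 21.5)
[457. 223.] 631.5 (array([494.2, 139.9]), array([18.5, 33. ]), 21.8) (array([492.9, 137.8]), array([18.3, 32.5]), 21.8)
[107. 154.] 103.5 (array([ 437.4, -135.8]), array([8.4, 9.3]), 89.8) (array([ 437. , -133.9]), array([8.3, 9.2]), 89.8)
[122. 149.] 102.0 (array([ 434.4, -124.1]), array([8.3, 9.4]), 89.8) (array([ 434. , -122.4]), array([8.2, 9.2]), 89.8)
[ 92. 158.] 99.0 (array([ 440.6, -147.5]), array([8.4, 8.8]), -7.7) (array([ 440.1, -145.4]), array([8.3, 8.7]), -7.7)
disp (array([ 468.8, -125.1]), array([26.6, 26.6]), 16.0) [[ 0.46850912 -0.12502961  0.022     ]]
timer corners est [[ 0.431 -0.155  0.022]
 [ 0.418 -0.112  0.022]
 [ 0.483 -0.098  0.022]
 [ 0.493 -0.138  0.022]]
```

Emit:
{"name": "apply_moves", "arguments": {
  "deltas": [
    [0, 0, 0, -0.0007, -0.003, 0.015, 1],
    [0, 0, 0, -0.0006, -0.0025, 0.025, 1],
    [0, 0, 0, 0, 0, 0.03, 1],
    [0, 0, 0, 0, 0, 0.03, 1],
    [0, 0, 0, 0, 0, 0.02, 1],
    [0, 0, 0, 0, 0, 0.01, 1],
    [0, 0, 0, 0, 0, 0.004, 1],
    [0, 0, 0, 0, 0, 0, 0.6],
    [0, 0, 0, 0, 0, 0, 0.3],
    [0, 0, 0, 0, 0, 0, 0.3],
    [0, 0, 0, 0, 0, 0, 0.2],
    [0, 0, 0, 0, 0, 0, 0.2],
    [0, 0, 0, 0, 0, 0, 0.2],
    [0, 0, 0, 0, 0, 0, 0.2]
  ],
  "grip_force": 30
}}

```text
t: 2.98
eef_pos: [0.473, -0.005, 0.0266]
orientation: [[-1.0, 0.0, 0.002], [0.0, 1.0, 0.0], [-0.002, 0.0, -1.0]]
wrist_force: [-0.5, -0.1, 5.4]
grip_width: 0.0352
grip_force: 29.6
```

Emit:
{"name": "apply_moves", "arguments": {
  "deltas": [
    [0, 0, 0, 0, 0, -0.01, 0.2],
    [0, 0, 0, 0, 0, -0.025, 0.2],
    [0, 0, 0, 0, 0, -0.03, 0.2],
    [0, 0, 0, 0, 0, -0.03, 0.2],
    [0, 0, 0, 0, 0, -0.03, 0.2],
    [0, 0, 0, 0, 0.015, -0.015, 0.2],
    [0, 0, 0, 0, 0.03, 0, 0.2],
    [0, 0, 0, 0, 0.03, 0, 0.2],
    [0, 0, 0, 0, 0.03, 0, 0.2],
    [0, 0, 0, 0, 0.03, 0, 0.2],
    [0, 0, 0, 0, 0.03, 0, 0.2],
    [0, 0, 0, 0, 0.03, 0, 0.2],
    [0, 0, 0, 0, 0.03, 0, 0.2],
    [0, 0, 0, 0, 0.03, 0, 0.2],
    [0, 0, 0, 0, 0.03, 0, 0.2],
    [0, 0, 0, 0, 0.03, 0, 0.2],
    [0, 0, 0, 0, 0.02, 0, 0.2],
    [0, 0, 0, 0, 0.01, 0, 0.2],
    [0, 0, 0, 0, 0, 0, 0.2]
  ]
}}

```text
t: 4.57
eef_pos: [0.472, 0.3416, 0.1654]
orientation: [[-1.0, -0.002, -0.0], [-0.002, 1.0, 0.0], [0.0, 0.0, -1.0]]
wrist_force: [1.7, -0.1, -0.3]
grip_width: 0.0353
grip_force: 30.2
```

```bash
python3 - <<'E'
from station import robot
from h import *
s,ci,im=look(robot,'w2')
for c in('yellow','green','blue','white'):
    for b in blobs(im,c,600)[:4]: print(c,cen(b).round(),cv2.contourArea(b),'z6',rect(ci,b,.006),cv2.boundingRect(b))
E
```

```text
t 4.57 tcp [0.472  0.3416 0.1654] yaw_y 90.1 w 0.0353 F [ 1.7 -0.1 -0.3]
yellow [276. 304.] 9132.0 z6 (array([579.4, 340. ]), array([ 99.8, 114.1]), 7.9) (223, 247, 107, 113)
yellow [340. 199.] 2117.0 z6 (array([477.6, 395. ]), array([44.6, 45.4]), -89.9) (313, 173, 54, 52)
green [324.  89.] 2674.5 z6 (array([389.2, 378.8]), array([44.7, 44.8]), -89.9) (296, 59, 58, 61)
blue [279. 138.] 41746.0 z6 (array([442.2, 342.9]), array([169. , 179.2]), 10.7) (150, 19, 242, 245)
white [465. 159.] 61866.0 z6 (array([491.6, 474.8]), array([214.9, 382.3]), 11.9) (262, 0, 298, 377)
white [ 90. 165.] 52663.0 z6 (array([496.2, 192.2]), array([176.2, 355.1]), -11.5) (0, 0, 211, 373)
white [229. 163.] 4904.0 z6 (array([449.5, 303.4]), array([54.5, 76.7]), 10.9) (189, 116, 83, 99)
white [276. 356.] 1588.5 z6 (array([628.3, 341.2]), array([ 41. , 111.9]), 89.4) (218, 332, 117, 38)
```

View pics/w2.png

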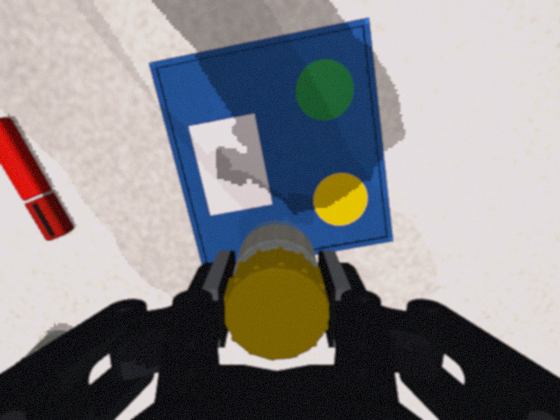

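The tray marks are clear: yellow disc at (340,199), green disc at (324,89), white patch at (229,163). Spacing of 89.9 mm and a yaw of 10.4° match the spec, and the jar is held upright.

Emit:
{"name": "apply_moves", "arguments": {
  "deltas": [
    [0, 0, 0, -0.001, 0.01, 0, 0.2],
    [0, 0, 0, -0.002, 0.022, 0.005, 0.2],
    [0, 0, 0, -0.002, 0.016, 0.015, 0.2],
    [0, 0, 0, 0, 0.006, 0.025, 0.2],
    [0, 0, 0, 0, 0, 0.03, 0.2],
    [0, 0, 0, 0, 0, 0.025, 0.2],
    [0, 0, 0, 0, 0, 0.018, 0.2],
    [0, 0, 0, 0, 0, 0.01, 0.2],
    [0, 0, 0, 0, 0, 0, 0.2],
    [0, 0, 0, 0, 0, 0, 0.2]
  ]
}}

```text
t: 5.45
eef_pos: [0.4777, 0.3936, 0.038]
orientation: [[-1.0, 0.001, 0.0], [0.001, 1.0, 0.0], [-0.0, 0.0, -1.0]]
wrist_force: [0.0, 0.2, 0.1]
grip_width: 0.035
grip_force: 30.2
```

Emit:
{"name": "apply_moves", "arguments": {
  "deltas": [
    [0, 0, 0, 0.0005, 0.002, 0.001, 0.2],
    [0, 0, 0, 0, 0, 0.002, 0.2],
    [0, 0, 0, 0, 0, 0.0014, 0.2],
    [0, 0, 0, 0, 0, 0.0008, 0.2],
    [0, 0, 0, 0, 0, 0, 0.2],
    [0, 0, 0, 0, 0, 0, 0.2]
  ]
}}

```text
t: 5.95
eef_pos: [0.4771, 0.3962, 0.0327]
orientation: [[-1.0, 0.0, 0.001], [0.0, 1.0, 0.001], [-0.001, 0.001, -1.0]]
wrist_force: [-0.5, -0.1, 2.4]
grip_width: 0.0352
grip_force: 30.2
```

Emit:
{"name": "apply_moves", "arguments": {
  "deltas": [
    [0, 0, 0, 0, 0, 0, 0.5],
    [0, 0, 0, 0, 0, 0, 0.8],
    [0, 0, 0, 0, 0, 0, 1],
    [0, 0, 0, 0, 0, -0.005, 1],
    [0, 0, 0, 0, 0, -0.02, 1],
    [0, 0, 0, 0, 0, -0.03, 1],
    [0, 0, 0, 0, 0, -0.035, 1],
    [0, 0, 0, -0.005, -0.01, -0.03, 1],
    [0, 0, 0, -0.013, -0.024, -0.008, 1],
    [0, 0, 0, -0.015, -0.027, 0, 1],
    [0, 0, 0, -0.015, -0.027, 0, 1],
    [0, 0, 0, -0.015, -0.027, 0, 1],
    [0, 0, 0, -0.015, -0.027, 0, 1],
    [0, 0, 0, -0.015, -0.027, 0, 1],
    [0, 0, 0, -0.015, -0.027, 0, 1],
    [0, 0, 0, -0.015, -0.027, 0, 1],
    [0, 0, 0, -0.015, -0.027, 0, 1],
    [0, 0, 0, -0.01, -0.016, 0, 1],
    [0, 0, 0, 0, 0, 0, 1],
    [0, 0, 0, 0, 0, 0, 1]
  ]
}}

```text
t: 7.62
eef_pos: [0.625, 0.1291, 0.1601]
orientation: [[-1.0, 0.002, -0.0], [0.002, 1.0, 0.0], [0.0, 0.0, -1.0]]
wrist_force: [-0.5, 1.1, 0.3]
grip_width: 0.0855
grip_force: 0.0
```

```bash
python3 - <<'E'
from station import robot
from h import *
s,ci,im=look(robot,'w3')
for b in blobs(im,'green',300): (u,v),r=cv2.minEnclosingCircle(b);print('gr',u,v,r,rect(ci,b,.056),ray(ci,(u,v),.056).round(4))
E
```

```text
t 7.62 tcp [0.625  0.1291 0.1601] yaw_y 89.9 w 0.0855 F [-0.5  1.1  0.3]
gr 281.361083984375 208.3639373779297 25.672266006469727 (array([624.3, 131.7]), array([34.6, 34.9]), -45.3) [[0.6238 0.1322 0.056 ]]
```

Emit:
{"name": "apply_moves", "arguments": {
  "deltas": [
    [0, 0, 0, 0.0005, 0.0015, 0.015, 1],
    [0, 0, 0, 0.0005, 0.0015, 0.025, 1],
    [0, 0, 0, 0, 0, 0.03, 1],
    [0, 0, 0, 0, 0, 0.03, 1],
    [0, 0, 0, 0, 0, 0.02, 1],
    [0, 0, 0, 0, 0, 0.01, 1],
    [0, 0, 0, 0, 0, 0.0035, 1],
    [0, 0, 0, 0, 0, 0, 0.6],
    [0, 0, 0, 0, 0, 0, 0.3],
    [0, 0, 0, 0, 0, 0, 0.3],
    [0, 0, 0, 0, 0, 0, 0.2],
    [0, 0, 0, 0, 0, 0, 0.2],
    [0, 0, 0, 0, 0, 0, 0.2],
    [0, 0, 0, 0, 0, 0, 0.2]
  ],
  "grip_force": 30
}}

```text
t: 8.83
eef_pos: [0.6245, 0.1331, 0.0282]
orientation: [[-1.0, 0.0, 0.002], [0.0, 1.0, 0.001], [-0.002, 0.001, -1.0]]
wrist_force: [-0.9, 0.5, 5.4]
grip_width: 0.0354
grip_force: 29.7
```

Emit:
{"name": "apply_moves", "arguments": {
  "deltas": [
    [0, 0, 0, 0, 0, -0.01, 0.2],
    [0, 0, 0, 0, 0, -0.03, 0.2],
    [0, 0, 0, 0, 0, -0.035, 0.2],
    [0, 0, 0, 0.008, 0.008, -0.03, 0.2],
    [0, 0, 0, 0.018, 0.019, -0.015, 0.2],
    [0, 0, 0, 0.02, 0.021, 0, 0.2],
    [0, 0, 0, 0.02, 0.021, 0, 0.2],
    [0, 0, 0, 0.02, 0.021, 0, 0.2],
    [0, 0, 0, 0.02, 0.021, 0, 0.2],
    [0, 0, 0, 0.02, 0.021, 0, 0.2],
    [0, 0, 0, 0.02, 0.021, 0, 0.2],
    [0, 0, 0, 0.02, 0.021, 0, 0.2],
    [0, 0, 0, 0.02, 0.021, 0, 0.2],
    [0, 0, 0, 0.02, 0.021, 0, 0.2],
    [0, 0, 0, 0.02, 0.021, 0, 0.2],
    [0, 0, 0, 0.01, 0.01, 0, 0.2],
    [0, 0, 0, 0, 0, 0, 0.2],
    [0, 0, 0, 0, 0, 0, 0.2]
  ]
}}

```text
t: 10.33
eef_pos: [0.3875, 0.3804, 0.1473]
orientation: [[-1.0, -0.001, 0.001], [-0.001, 1.0, 0.0], [-0.001, 0.0, -1.0]]
wrist_force: [0.3, -0.3, -0.4]
grip_width: 0.0351
grip_force: 30.1
```

Emit:
{"name": "apply_moves", "arguments": {
  "deltas": [
    [0, 0, 0, -0.0008, -0.0007, 0.015, 0.2],
    [0, 0, 0, 0, 0, 0.028, 0.2],
    [0, 0, 0, 0, 0, 0.028, 0.2],
    [0, 0, 0, 0, 0, 0.02, 0.2],
    [0, 0, 0, 0, 0, 0.012, 0.2],
    [0, 0, 0, 0, 0, 0.005, 0.2],
    [0, 0, 0, 0, 0, 0, 0.2],
    [0, 0, 0, 0, 0, 0.002, 0.2],
    [0, 0, 0, 0, 0, 0.0015, 0.2],
    [0, 0, 0, 0, 0, 0.001, 0.2],
    [0, 0, 0, 0, 0, 0, 0.2],
    [0, 0, 0, 0, 0, 0, 0.2]
  ]
}}

```text
t: 11.33
eef_pos: [0.3888, 0.3796, 0.0346]
orientation: [[-1.0, 0.0, 0.001], [0.0, 1.0, 0.001], [-0.001, 0.001, -1.0]]
wrist_force: [-0.4, -0.6, -0.4]
grip_width: 0.0352
grip_force: 30.1
```

Emit:
{"name": "apply_moves", "arguments": {
  "deltas": [
    [0, 0, 0, 0, 0, 0.0008, 0.2],
    [0, 0, 0, 0, 0, 0, 0.2],
    [0, 0, 0, 0, 0, 0, 0.5],
    [0, 0, 0, 0, 0, 0, 0.8],
    [0, 0, 0, 0, 0, 0, 1],
    [0, 0, 0, 0, 0, -0.005, 1],
    [0, 0, 0, 0, 0, -0.02, 1],
    [0, 0, 0, 0, 0, -0.03, 1],
    [0, 0, 0, 0, 0, -0.035, 1],
    [0, 0, 0, 0, -0.008, -0.03, 1],
    [0, 0, 0, -0.004, -0.025, -0.005, 1],
    [0, 0, 0, -0.005, -0.033, 0, 1],
    [0, 0, 0, -0.005, -0.033, 0, 1],
    [0, 0, 0, -0.005, -0.033, 0, 1],
    [0, 0, 0, -0.005, -0.033, 0, 1],
    [0, 0, 0, -0.005, -0.033, 0, 1],
    [0, 0, 0, -0.005, -0.033, 0, 1],
    [0, 0, 0, -0.005, -0.033, 0, 1],
    [0, 0, 0, -0.005, -0.033, 0, 1],
    [0, 0, 0, -0.005, -0.033, 0, 1]
  ]
}}

```text
t: 13.0
eef_pos: [0.4374, 0.0477, 0.1588]
orientation: [[-1.0, 0.0, 0.001], [0.0, 1.0, 0.0], [-0.001, 0.0, -1.0]]
wrist_force: [0.8, -0.2, -0.8]
grip_width: 0.0857
grip_force: 0.0
```

Emit:
{"name": "apply_moves", "arguments": {
  "deltas": [
    [0, 0, 0, -0.005, -0.033, 0, 1],
    [0, 0, 0, -0.005, -0.033, 0, 1],
    [0, 0, 0, -0.005, -0.033, 0, 1],
    [0, 0, 0, -0.005, -0.033, 0, 1],
    [0, 0, 0, 0, -0.025, 0, 1],
    [0, 0, 0, 0, -0.01, 0, 1],
    [0, 0, 0, 0, 0, 0, 1]
  ]
}}

```text
t: 13.58
eef_pos: [0.4573, -0.1193, 0.1584]
orientation: [[-1.0, 0.003, -0.0], [0.003, 1.0, -0.0], [0.0, -0.0, -1.0]]
wrist_force: [-0.5, 1.0, -0.3]
grip_width: 0.0852
grip_force: 0.0
```

```bash
python3 - <<'E'
from station import robot
from h import *
s,ci,im=look(robot,'w4')
print(s['joint_pos'].round(2))
b=blobs(im,'green',300)[0];print('disp',cen(b),rect(ci,b,.022))
P=[]
for b in blobs(im,'orange',30): print('btn',rect(ci,b,.022)[0])
E
```

```text
t 13.58 tcp [ 0.4573 -0.1193  0.1584] yaw_y 89.8 w 0.0852 F [-0.5  1.  -0.3]
[-0.26 -0.11 -0.18  1.51 -0.   -0.25]
disp [275.20049725 211.52370804] (array([ 467.4, -121.2]), array([26.9, 27. ]), -74.2)
btn [ 432.5 -118.8]
```

View pics/w4.png

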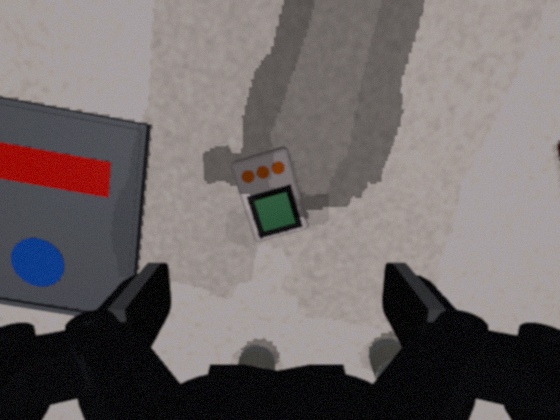

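The timer is centred near (271,194): display at (275,211), buttons at row 172, corners about (233,161), (287,147), (308,226), (256,243).

```bash
python3 - <<'E'
from station import robot
from h import *
s=robot.state();ci=robot.camera_info('wrist')
c=ray(ci,[(233,161),(287,147),(308,226),(256,243)],.022)[:,:2]*1000
b=ray(ci,[(262,172),(248,176),(279,168)],.022)[:,:2]*1000
print(c.round(1),'mean',c.mean(0),np.linalg.norm(c[1:]-c[:-1],axis=1),'btn',b.round(1))
# edge-based check: gradient picture crop
im=cv2.imread('pics/w4.png')[135:255,220:320];cv2.imwrite('pics/w4c.png',cv2.resize(im,None,fx=5,fy=5,interpolation=cv2.INTER_CUBIC))
E
```

```text
[[ 427.4 -151.4]
 [ 417.  -110.3]
 [ 479.6  -93.2]
 [ 494.  -135.1]] mean [ 454.51318153 -122.48853547] [42.39759172 64.94251827 44.28729092] btn [[ 435.9 -129.4]
 [ 439.  -140.3]
 [ 432.9 -116.4]]
```

View pics/w4c.png

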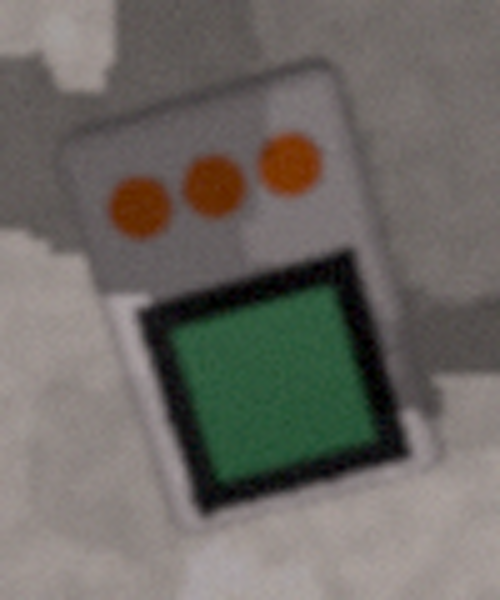

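The crop shows the timer face corners at about (233,164), (287,148), (307,227), (257,240) in full-picture pixels. That puts its centre at (455,-124) mm with a yaw of 15.5°.

Emit:
{"name": "apply_moves", "arguments": {
  "deltas": [
    [0, 0, 0, 0.001, -0.002, 0.01, 1],
    [0, 0, 0, 0.001, -0.0025, 0.02, 1],
    [0, 0, -5.2, 0, 0, 0.03, 1],
    [0, 0, -5.2, 0, 0, 0.03, 1],
    [0, 0, -5.2, 0, 0, 0.025, 1],
    [0, 0, 0, 0, 0, 0.015, 1],
    [0, 0, 0, 0, 0, 0.008, 1],
    [0, 0, 0, 0, 0, 0, 1],
    [0, 0, 0, 0, 0, 0, 1]
  ],
  "grip_force": 30
}}

```text
t: 14.38
eef_pos: [0.4556, -0.1215, 0.0206]
orientation: [[-0.963, -0.269, 0.0], [-0.269, 0.963, 0.0], [-0.0, 0.0, -1.0]]
wrist_force: [-0.7, -0.1, 1.7]
grip_width: 0.0855
grip_force: 0.0
```

Emit:
{"name": "apply_moves", "arguments": {
  "deltas": [
    [0, 0, 0, 0, -0.0022, 0.004, 1],
    [0, 0, 0, 0, 0, 0.0035, 1],
    [0, 0, 0, 0, 0, 0, 0.7],
    [0, 0, 0, 0, 0, 0, 0.5],
    [0, 0, 0, 0, 0, 0, 0.4],
    [0, 0, 0, 0, 0, 0, 0.3],
    [0, 0, 0, 0, 0, 0, 0.3],
    [0, 0, 0, 0, 0, 0, 0.3],
    [0, 0, 0, 0, 0, 0, 0.3]
  ]
}}

```text
t: 15.13
eef_pos: [0.4563, -0.1244, 0.0132]
orientation: [[-0.963, -0.268, 0.001], [-0.268, 0.963, -0.0], [-0.001, -0.0, -1.0]]
wrist_force: [-0.4, -0.5, 5.2]
grip_width: 0.0457
grip_force: 31.4
```

Emit:
{"name": "apply_moves", "arguments": {
  "deltas": [
    [0, 0, 0, 0, 0, -0.01, 0.3],
    [0, 0, 0, 0, 0, -0.025, 0.3],
    [0, 0, 0, 0, 0, -0.035, 0.3],
    [0, 0, 0, 0, 0, -0.035, 0.3],
    [0, 0, 5.1, 0, 0, -0.015, 0.3],
    [0, 0, 0, -0.003, 0.018, 0, 0.3],
    [0, 0, 0, -0.0055, 0.032, 0, 0.3],
    [0, 0, 0, -0.0055, 0.032, 0, 0.3],
    [0, 0, 0, -0.0055, 0.032, 0, 0.3],
    [0, 0, 0, -0.0055, 0.032, 0, 0.3],
    [0, 0, 0, -0.0055, 0.032, 0, 0.3],
    [0, 0, 0, -0.0055, 0.032, 0, 0.3],
    [0, 0, 0, -0.0055, 0.032, 0, 0.3],
    [0, 0, 0, -0.0055, 0.032, 0, 0.3],
    [0, 0, 0, -0.0055, 0.032, 0, 0.3],
    [0, 0, 0, -0.0055, 0.032, 0, 0.3],
    [0, 0, 0, -0.0055, 0.032, 0, 0.3],
    [0, 0, 0, -0.0055, 0.032, 0, 0.3],
    [0, 0, 0, -0.003, 0.018, 0, 0.3],
    [0, 0, 0, 0, 0, 0, 0.3]
  ]
}}

```text
t: 16.8
eef_pos: [0.4498, 0.3049, 0.1327]
orientation: [[-0.983, -0.185, -0.001], [-0.185, 0.983, 0.0], [0.001, 0.001, -1.0]]
wrist_force: [0.6, -0.1, -0.7]
grip_width: 0.0455
grip_force: 31.1
```

Emit:
{"name": "apply_moves", "arguments": {
  "deltas": [
    [0, 0, 0, 0, 0, 0, 0.3]
  ]
}}

```text
t: 16.88
eef_pos: [0.45, 0.3024, 0.1327]
orientation: [[-0.983, -0.184, -0.001], [-0.184, 0.983, -0.001], [0.001, -0.001, -1.0]]
wrist_force: [-0.0, -0.0, -1.5]
grip_width: 0.0451
grip_force: 31.1
```

Emit:
{"name": "apply_moves", "arguments": {
  "deltas": [
    [0, 0, 0, 0, 0.002, 0.015, 0.3],
    [0, 0, 0, 0, 0, 0.028, 0.3],
    [0, 0, 0, 0, 0, 0.028, 0.3],
    [0, 0, 0, 0, 0, 0.02, 0.3],
    [0, 0, 0, 0, 0, 0.012, 0.3],
    [0, 0, 0, 0, 0, 0.004, 0.3],
    [0, 0, 0, 0, 0, 0, 0.3],
    [0, 0, 0, 0, 0, 0.002, 0.3],
    [0, 0, 0, 0, 0, 0.0015, 0.3],
    [0, 0, 0, 0, 0, 0.001, 0.3],
    [0, 0, 0, 0, 0, 0, 0.3],
    [0, 0, 0, 0, 0, 0, 0.3]
  ]
}}

```text
t: 17.88
eef_pos: [0.4503, 0.3039, 0.0218]
orientation: [[-0.983, -0.182, 0.001], [-0.182, 0.983, 0.0], [-0.001, 0.0, -1.0]]
wrist_force: [-0.4, 0.2, -1.3]
grip_width: 0.0453
grip_force: 31.1
```

Down 2.6 mm more, then check for contact.

Emit:
{"name": "apply_moves", "arguments": {
  "deltas": [
    [0, 0, 0, 0, 0.0005, 0.0012, 0.3],
    [0, 0, 0, 0, 0, 0.001, 0.3],
    [0, 0, 0, 0, 0, 0.0006, 0.3],
    [0, 0, 0, 0, 0, 0, 0.3],
    [0, 0, 0, 0, 0, 0, 0.3]
  ]
}}

```text
t: 18.3
eef_pos: [0.4501, 0.3044, 0.0192]
orientation: [[-0.983, -0.182, 0.0], [-0.182, 0.983, 0.0], [-0.001, 0.0, -1.0]]
wrist_force: [-1.6, -1.3, 5.2]
grip_width: 0.0453
grip_force: 31.8
```

Emit:
{"name": "apply_moves", "arguments": {
  "deltas": [
    [0, 0, 0, 0, 0, 0, 0.58],
    [0, 0, 0, 0, 0, 0, 0.62],
    [0, 0, 0, 0, 0, 0, 0.64],
    [0, 0, 0, 0, 0, -0.006, 0.64],
    [0, 0, 0, 0, 0, -0.015, 0.64],
    [0, 0, 0, 0, 0, -0.03, 0.8],
    [0, 0, 0, 0, 0, -0.035, 1],
    [0, 0, 0, 0, 0, -0.035, 1],
    [0, 0, 0, 0, 0, -0.025, 1],
    [0, 0, 0, 0, 0, -0.015, 1],
    [0, 0, 0, 0, 0, 0, 1]
  ]
}}

```text
t: 19.22
eef_pos: [0.4511, 0.305, 0.184]
orientation: [[-0.983, -0.182, 0.005], [-0.182, 0.983, 0.003], [-0.006, 0.002, -1.0]]
wrist_force: [0.8, 1.1, 0.7]
grip_width: 0.085
grip_force: 0.0
```

```bash
python3 - <<'E'
from station import robot
from h import *
s,ci,im=look(robot,'w5')
for c in('yellow','green'):
    for b in blobs(im,c,300)[:3]:(u,v),r=cv2.minEnclosingCircle(b);print(c,u,v,r,rect(ci,b,.062),rect(ci,b,.028))
E
```

```text
t 19.22 tcp [0.4511 0.305  0.184 ] yaw_y 100.5 w 0.085 F [0.8 1.1 0.7]
yellow 382.40789794921875 250.3545684814453 25.23187255859375 (array([473.5, 391.2]), array([35.9, 38.9]), 47.5) (array([485.2, 404.4]), array([40.6, 44.1]), 47.5)
yellow 366.8055419921875 231.61111450195312 24.741443634033203 (array([458. , 372.7]), array([27. , 37.1]), -39.0) (array([467.6, 383.4]), array([30.6, 42. ]), -39.0)
green 382.73480224609375 135.54696655273438 35.54533386230469 (array([389.2, 370.1]), array([37. , 51.2]), 86.7) (array([389.7, 380.4]), array([41.9, 58. ]), 86.7)
green 275.5 204.0483856201172 20.89756202697754 (array([452.7, 304.4]), array([23.3, 23.9]), 10.4) (array([461.7, 306. ]), array([26.4, 27.1]), 10.4)
```

View pics/w5.png

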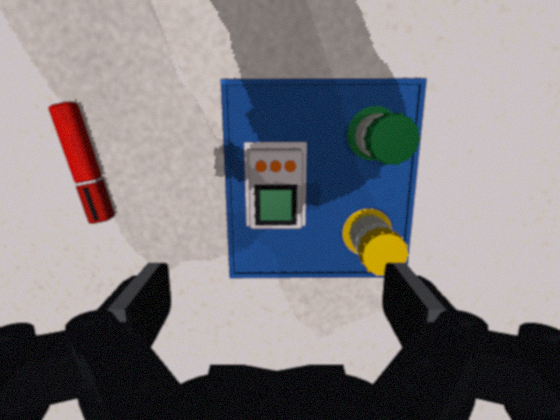

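The blue tray holds the timer squarely on its patch (275,187), and both jars stand upright on their discs, with caps at (391,138) and (385,253). Next is the blue jar.

```bash
python3 - <<'E'
from station import robot
from h import *
ci=robot.camera_info('wrist')
print(ray(ci,[(385,253),(391,138)],.062).round(4))
print('timer c',ray(ci,[(276,185.5)],.028).round(4))
# side faces: base centre must also lie on disc; disc outline left/top edges
print('disc edges', ray(ci,[(343,230),(366,208),(348,131),(374,107)],.006).round(4))
E
```

```text
[[0.4739 0.3934 0.062 ]
 [0.3891 0.3748 0.062 ]]
timer c [[0.4441 0.3029 0.028 ]]
disc edges [[0.4784 0.3719 0.006 ]
 [0.4542 0.3875 0.006 ]
 [0.3908 0.3555 0.006 ]
 [0.3677 0.3723 0.006 ]]
```

Emit:
{"name": "apply_moves", "arguments": {
  "deltas": [
    [0, 0, 5.1, 0, 0, 0, 1],
    [0, 0, 5.4, 0, 0, 0, 1],
    [0, 0, 0, -0.006, -0.012, 0, 1],
    [0, 0, 0, -0.014, -0.027, 0.003, 1],
    [0, 0, 0, -0.014, -0.027, 0.003, 1],
    [0, 0, 0, -0.014, -0.027, 0.003, 1],
    [0, 0, 0, -0.014, -0.027, 0.003, 1],
    [0, 0, 0, -0.014, -0.027, 0.003, 1],
    [0, 0, 0, -0.014, -0.027, 0.003, 1],
    [0, 0, 0, -0.014, -0.027, 0.003, 1],
    [0, 0, 0, -0.014, -0.027, 0.003, 1],
    [0, 0, 0, -0.014, -0.027, 0.003, 1],
    [0, 0, 0, -0.014, -0.027, 0, 1],
    [0, 0, 0, -0.014, -0.027, 0, 1],
    [0, 0, 0, -0.007, -0.014, 0, 1],
    [0, 0, 0, 0, 0, 0, 1],
    [0, 0, 0, 0, 0, 0, 1]
  ]
}}

```text
t: 20.68
eef_pos: [0.6165, -0.0197, 0.1514]
orientation: [[-1.0, 0.001, -0.002], [0.001, 1.0, 0.0], [0.002, 0.0, -1.0]]
wrist_force: [-0.7, -0.0, -0.1]
grip_width: 0.0857
grip_force: 0.0
```

```bash
python3 - <<'E'
from station import robot
from h import *
s,ci,im=look(robot,'w6')
for b in blobs(im,'blue',300): (u,v),r=cv2.minEnclosingCircle(b);print('bl',u,v,r,rect(ci,b,.056),ray(ci,(u,v),.056).round(4))
E
```

```text
t 20.68 tcp [ 0.6165 -0.0197  0.1514] yaw_y 90.0 w 0.0857 F [-0.7 -0.  -0.1]
bl 288.0 198.5 15.008431434631348 (array([604.3, -12.3]), array([10.9, 20. ]), 89.9) [[ 0.606  -0.0123  0.056 ]]
```

```bash
python3 - <<'E'
from station import robot
from h import *
HUE['blue']=((100,120,25),(130,255,255))
ci=robot.camera_info('wrist');im=cv2.imread('pics/w6.png')[:,:,::-1].copy()
for b in blobs(im,'blue',300): (u,v),r=cv2.minEnclosingCircle(b);print('bl',u,v,r,rect(ci,b,.056),ray(ci,(u,v),.056).round(4))
a=cv2.imread('pics/w5.png')[70:290,210:440];b=im[150:260,220:335,::-1]
a=cv2.resize(a,None,fx=2.5,fy=2.5,interpolation=cv2.INTER_CUBIC);b=cv2.resize(b,(220,a.shape[0]//2));b=cv2.copyMakeBorder(b,0,a.shape[0]-b.shape[0],0,0,cv2.BORDER_CONSTANT)
cv2.imwrite('pics/c5.png',np.hstack([a,b]))
E
sed -i "s/(100,150,90),(125/(100,120,25),(130/" h.py
```

```text
bl 283.3514709472656 209.0505828857422 27.084409713745117 (array([613.6, -14.3]), array([34.2, 37.6]), 1.4) [[ 0.6133 -0.0145  0.056 ]]
bl 489.5 414.95001220703125 20.89632797241211 (array([777.7, 151.3]), array([19.4, 32.9]), 90.0) [[0.7834 0.1507 0.056 ]]
```

View pics/c5.png

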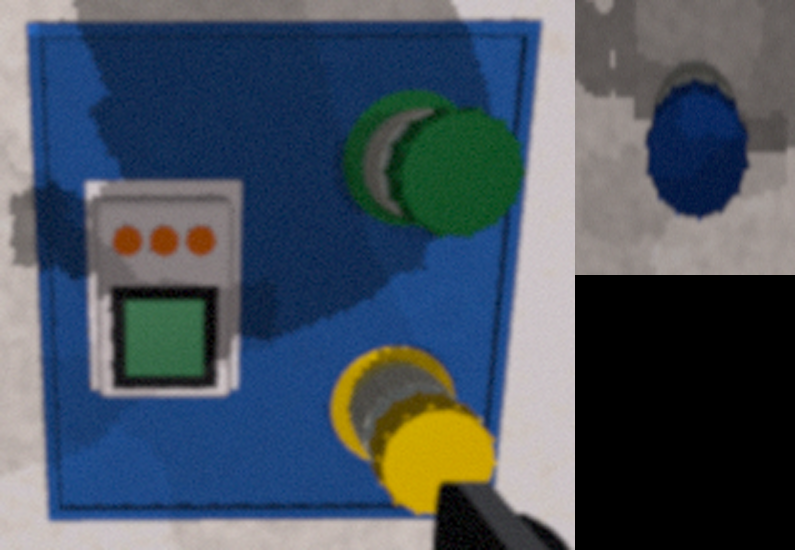

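The crop shows the timer inside its patch: patch rows 181–390 and timer top face rows 197–396 in the crop. The jars sit on their discs. The blue cap is found whole at (283,209).

```bash
python3 - <<'E'
from station import robot
from h import *
# camera pose of w5 from saved tcp pose: derive fixed tool->camera from now
s=robot.state();ci=robot.camera_info('wrist');R=s['orientation'];
Rc=R.T@ci['orientation'];tc=R.T@(ci['xyz']-s['eef_pos'])
R5=np.array([[-.983,-.182,.005],[-.182,.983,.003],[-.006,.002,-1]]);u_,_,v_=np.linalg.svd(R5);R5=u_@v_
c5=dict(mtx=ci['mtx'],orientation=R5@Rc,xyz=np.array([.4511,.305,.184])+R5@tc)
def T(px,z):
    p=ray(c5,np.array(px)/2.5+[210,70],z)[:,:2]*1000;return (p@np.array([[.983,-.182],[.182,.983]])).round(1)
print('patch top/bot/left/right',T([(163,181),(163,390),(88,250),(243,250)],.006).tolist())
print('timer',T([(163,197),(163,396),(95,250),(232,250)],.028).tolist())
print('ydisc left,top',T([(331,405),(397,346)],.006).tolist(),'cap',T([(439,457)],.062).tolist())
print('gdisc left,top',T([(343,160),(413,90)],.006).tolist(),'cap',T([(456,172)],.062).tolist())
E
```

```text
patch top/bot/left/right [[459.7, 216.7], [535.9, 216.6], [483.7, 190.1], [483.8, 245.0]]
timer [[462.8, 216.7], [530.8, 216.6], [480.1, 194.3], [480.1, 239.4]]
ydisc left,top [[541.8, 279.0], [519.1, 302.0]] cap [[539.2, 302.2]]
gdisc left,top [[452.5, 278.7], [429.4, 301.1]] cap [[452.3, 299.8]]
```

Emit:
{"name": "apply_moves", "arguments": {
  "deltas": [
    [0, 0, 0, 0.0015, 0.0025, 0.012, 1],
    [0, 0, 0, 0.0015, 0.0028, 0.022, 1],
    [0, 0, 0, 0, 0, 0.03, 1],
    [0, 0, 0, 0, 0, 0.03, 1],
    [0, 0, 0, 0, 0, 0.018, 1],
    [0, 0, 0, 0, 0, 0.009, 1],
    [0, 0, 0, 0, 0, 0.003, 1],
    [0, 0, 0, 0, 0, 0, 0.6],
    [0, 0, 0, 0, 0, 0, 0.3],
    [0, 0, 0, 0, 0, 0, 0.3],
    [0, 0, 0, 0, 0, 0, 0.2],
    [0, 0, 0, 0, 0, 0, 0.2],
    [0, 0, 0, 0, 0, 0, 0.2],
    [0, 0, 0, 0, 0, 0, 0.2]
  ],
  "grip_force": 30
}}

```text
t: 21.9
eef_pos: [0.6146, -0.0136, 0.03]
orientation: [[-1.0, 0.0, 0.002], [0.0, 1.0, 0.0], [-0.002, 0.0, -1.0]]
wrist_force: [-0.6, 0.7, 6.4]
grip_width: 0.0352
grip_force: 29.8
```

Emit:
{"name": "apply_moves", "arguments": {
  "deltas": [
    [0, 0, 0, 0, 0, -0.01, 0.2],
    [0, 0, 0, 0, 0, -0.03, 0.2],
    [0, 0, 0, 0, 0, -0.035, 0.2],
    [0, 0, 0, 0, 0, -0.035, 0.2],
    [0, 0, 0, 0.005, -0.012, -0.015, 0.2],
    [0, 0, 0, 0.011, -0.026, 0, 0.2],
    [0, 0, 0, 0.011, -0.026, 0, 0.2],
    [0, 0, 0, 0.011, -0.026, 0, 0.2],
    [0, 0, 0, 0.011, -0.026, 0, 0.2],
    [0, 0, 0, 0.011, -0.026, 0, 0.2],
    [0, 0, 0, 0.011, -0.026, 0, 0.2],
    [0, 0, 0, 0.011, -0.026, 0, 0.2],
    [0, 0, 0, 0.011, -0.026, 0, 0.2],
    [0, 0, 0, 0.011, -0.026, 0, 0.2],
    [0, 0, 0, 0.006, -0.012, 0, 0.2],
    [0, 0, 0, 0, 0, 0, 0.2],
    [0, 0, 0, 0, 0, 0, 0.2]
  ]
}}

```text
t: 23.32
eef_pos: [0.5036, -0.2718, 0.1539]
orientation: [[-1.0, 0.002, 0.0], [0.002, 1.0, 0.0], [-0.0, 0.0, -1.0]]
wrist_force: [0.6, -0.1, -0.7]
grip_width: 0.035
grip_force: 30.1
```

```bash
python3 - <<'E'
from station import robot
from h import *
s,ci,im=look(robot,'w7')
print(s['joint_pos'].round(2))
for c in('blue','red'):
    for b in blobs(im,c,600)[:4]: print(c,cen(b).round(),cv2.contourArea(b),'z6',rect(ci,b,.006),cv2.boundingRect(b))
E
```

```text
t 23.32 tcp [ 0.5036 -0.2718  0.1539] yaw_y 89.9 w 0.035 F [ 0.6 -0.1 -0.7]
[-0.5   0.12  0.05  1.5   0.   -0.49]
blue [276. 302.] 8610.0 z6 (array([ 601. , -272.6]), array([ 93.4, 106.9]), -0.1) (224, 246, 105, 109)
blue [208. 211.] 2287.0 z6 (array([ 517.5, -329.1]), array([45.5, 45.6]), 89.9) (180, 185, 56, 54)
red [221. 106.] 5898.0 z6 (array([ 434. , -313.3]), array([ 30.1, 114.7]), 79.2) (146, 73, 154, 67)
```

View pics/w7.png

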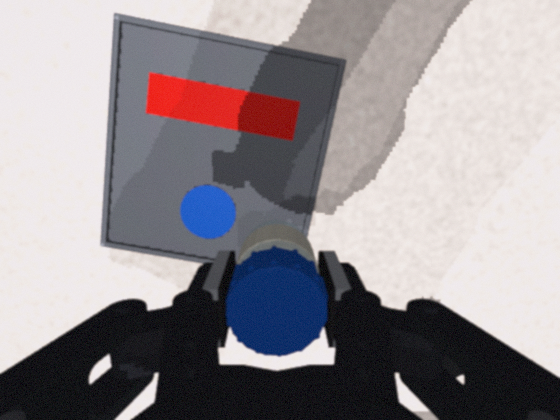

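Blue disc at (208,211), measuring 45.5 mm across, and red patch at (221,106), 30×115 mm, both match the spec. Their spacing is 85 mm as it should be.

Emit:
{"name": "apply_moves", "arguments": {
  "deltas": [
    [0, 0, 0, -0.003, -0.01, 0, 0.2],
    [0, 0, 0, -0.006, -0.024, 0.005, 0.2],
    [0, 0, 0, -0.006, -0.017, 0.015, 0.2],
    [0, 0, 0, 0, -0.006, 0.025, 0.2],
    [0, 0, 0, 0, 0, 0.03, 0.2],
    [0, 0, 0, 0, 0, 0.022, 0.2],
    [0, 0, 0, 0, 0, 0.012, 0.2],
    [0, 0, 0, 0, 0, 0.004, 0.2],
    [0, 0, 0, 0, 0, 0, 0.2],
    [0, 0, 0, 0, 0, 0, 0.2]
  ]
}}

```text
t: 24.2
eef_pos: [0.5196, -0.3286, 0.0419]
orientation: [[-1.0, -0.0, 0.001], [-0.0, 1.0, -0.001], [-0.001, -0.001, -1.0]]
wrist_force: [0.5, 0.2, -0.3]
grip_width: 0.0352
grip_force: 30.2
```

Emit:
{"name": "apply_moves", "arguments": {
  "deltas": [
    [0, 0, 0, 0.001, 0, 0.0015, 0.2],
    [0, 0, 0, 0, 0, 0.002, 0.2],
    [0, 0, 0, 0, 0, 0.0015, 0.2],
    [0, 0, 0, 0, 0, 0.001, 0.2],
    [0, 0, 0, 0, 0, 0, 0.2],
    [0, 0, 0, 0, 0, 0, 0.2]
  ]
}}

```text
t: 24.7
eef_pos: [0.5181, -0.3288, 0.036]
orientation: [[-1.0, 0.0, 0.002], [0.0, 1.0, -0.001], [-0.002, -0.001, -1.0]]
wrist_force: [-2.3, 0.0, 6.1]
grip_width: 0.0356
grip_force: 30.8
```

Emit:
{"name": "apply_moves", "arguments": {
  "deltas": [
    [0, 0, 0, 0, 0, 0, 0.5],
    [0, 0, 0, 0, 0, 0, 0.8],
    [0, 0, 0, 0, 0, 0, 1],
    [0, 0, 0, 0, 0, -0.005, 1],
    [0, 0, 0, 0, 0, -0.02, 1],
    [0, 0, 0, 0, 0, -0.03, 1],
    [0, 0, 0, 0, 0, -0.035, 1],
    [0, 0, 0, 0, 0.01, -0.03, 1],
    [0, 0, 0, 0.004, 0.025, 0, 1],
    [0, 0, 0, 0.0045, 0.035, 0, 1],
    [0, 0, 0, 0.0045, 0.035, 0, 1],
    [0, 0, 0, 0.0045, 0.035, 0, 1],
    [0, 0, 0, 0.0045, 0.035, 0, 1],
    [0, 0, 0, 0.0045, 0.035, 0, 1],
    [0, 0, 0, 0.0045, 0.035, 0, 1],
    [0, 0, 0, 0.0045, 0.035, 0, 1],
    [0, 0, 0, 0.0045, 0.035, 0, 1],
    [0, 0, 0, 0.0045, 0.035, 0, 1],
    [0, 0, 0, 0.0045, 0.035, 0, 1],
    [0, 0, 0, 0.0045, 0.035, 0, 1]
  ]
}}

```text
t: 26.37
eef_pos: [0.4639, 0.0931, 0.155]
orientation: [[-1.0, 0.001, 0.001], [0.001, 1.0, 0.0], [-0.001, 0.0, -1.0]]
wrist_force: [1.4, -0.2, 0.0]
grip_width: 0.0853
grip_force: 0.0
```

Emit:
{"name": "apply_moves", "arguments": {
  "deltas": [
    [0, 0, 0, 0, 0.025, 0, 1],
    [0, 0, 0, 0, 0.01, 0, 1],
    [0, 0, 0, 0, 0, 0, 1],
    [0, 0, 0, 0, 0, 0, 1]
  ]
}}

```text
t: 26.7
eef_pos: [0.4645, 0.1263, 0.1546]
orientation: [[-1.0, -0.001, -0.0], [-0.001, 1.0, -0.0], [0.0, -0.0, -1.0]]
wrist_force: [-0.1, -0.2, -0.0]
grip_width: 0.0852
grip_force: 0.0
```

```bash
python3 - <<'E'
from station import robot
from h import *
s,ci,im=look(robot,'w8')
P=[]
for b in blobs(im,'red',200): print('red',cen(b).round(),cv2.contourArea(b),rect(ci,b,.018));P.append(b)
print('all',rect(ci,np.vstack(P[:2]),.018))
E
```

```text
t 26.7 tcp [0.4645 0.1263 0.1546] yaw_y 90.0 w 0.0852 F [-0.1 -0.2 -0. ]
red [279. 170.] 1902.5 (array([442.9, 128.1]), array([18.6, 65.5]), 21.8)
red [303. 233.] 559.5 (array([491.9, 147.6]), array([18. , 33.1]), 20.9)
all (array([459.9, 134.9]), array([ 18.6, 102.2]), 21.8)
```

View pics/w8.png

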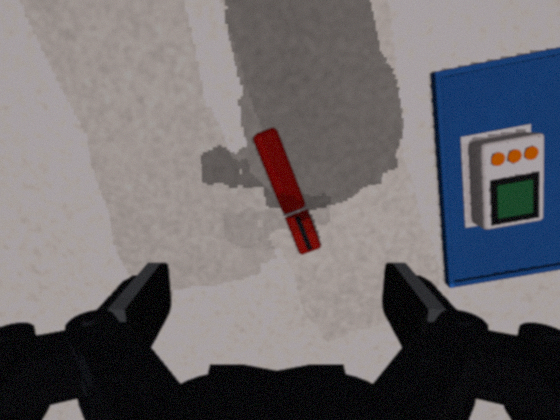

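The marker lies at (285,190) with its cap toward the bottom right, centred at (460,134.5) mm with a yaw of 21.8°. Its measured 102×19 mm fits the spec.

Emit:
{"name": "apply_moves", "arguments": {
  "deltas": [
    [0, 0, 0, 0.0025, 0.004, 0.01, 1],
    [0, 0, 0, 0.002, 0.0045, 0.02, 1],
    [0, 0, -5.45, 0, 0, 0.028, 1],
    [0, 0, -5.45, 0, 0, 0.028, 1],
    [0, 0, -5.45, 0, 0, 0.022, 1],
    [0, 0, -5.45, 0, 0, 0.016, 0.8],
    [0, 0, 0, 0, 0, 0.01, 0.6],
    [0, 0, 0, 0, 0, 0, 0.6],
    [0, 0, 0, 0, 0, 0, 0.6]
  ]
}}

```text
t: 27.5
eef_pos: [0.4598, 0.1345, 0.0205]
orientation: [[-0.93, -0.367, -0.0], [-0.367, 0.93, -0.0], [0.001, 0.0, -1.0]]
wrist_force: [0.2, -0.3, 0.7]
grip_width: 0.0511
grip_force: 0.0
```

```bash
python3 - <<'E'
from station import robot
from h import *
s,ci,im=look(robot,'w9')
P=[b for b in blobs(im,'red',200)]
for b in P: print(cen(b),rect(ci,b,.018),cv2.boundingRect(b))
E
```

```text
t 27.5 tcp [0.4598 0.1345 0.0205] yaw_y 111.5 w 0.0511 F [ 0.2 -0.3  0.7]
[277.9847261  226.09181475] (array([442.1, 127.6]), array([18.6, 66.1]), 21.7) (254, 150, 49, 156)
[277.81271129 339.61441128] (array([489.6, 146.3]), array([18. , 29.2]), 21.6) (258, 312, 41, 58)
```

Emit:
{"name": "apply_moves", "arguments": {
  "deltas": [
    [0, 0, 0, 0, 0, 0.005, 0.6],
    [0, 0, 0, 0, 0, 0.0045, 0.5],
    [0, 0, 0, 0, 0, 0, 0.3],
    [0, 0, 0, 0, 0, 0, 0.15],
    [0, 0, 0, 0, 0, 0, 0.1],
    [0, 0, 0, 0, 0, 0, 0.05],
    [0, 0, 0, 0, 0, 0, 0.05],
    [0, 0, 0, 0, 0, 0, 0.05]
  ],
  "grip_force": 30
}}

```text
t: 28.22
eef_pos: [0.46, 0.1351, 0.0111]
orientation: [[-0.929, -0.371, 0.0], [-0.371, 0.929, 0.0], [-0.0, 0.0, -1.0]]
wrist_force: [-0.8, -0.2, 0.9]
grip_width: 0.0191
grip_force: 30.6
```

Emit:
{"name": "apply_moves", "arguments": {
  "deltas": [
    [0, 0, 0, 0, 0, -0.01, 0.05],
    [0, 0, 0, 0, 0, -0.025, 0.05],
    [0, 0, 0, 0, 0, -0.035, 0.05],
    [0, 0, 0, 0, 0, -0.035, 0.05],
    [0, 0, 0, 0, 0, -0.015, 0.05],
    [0, 0, 0, 0.008, -0.016, 0, 0.05],
    [0, 0, 0, 0.0145, -0.031, 0, 0.05],
    [0, 0, 0, 0.0145, -0.031, 0, 0.05],
    [0, 0, 0, 0.0145, -0.031, 0, 0.05],
    [0, 0, 0, 0.0145, -0.031, 0, 0.05],
    [0, 0, 0, 0.0145, -0.031, 0, 0.05],
    [0, 0, 0, 0.0145, -0.031, 0, 0.05],
    [0, 0, 0, 0.0145, -0.031, 0, 0.05],
    [0, 0, 0, 0.0145, -0.031, 0, 0.05],
    [0, 0, 0, 0.0145, -0.031, 0, 0.05],
    [0, 0, 0, 0.0145, -0.031, 0, 0.05],
    [0, 0, 0, 0.0145, -0.031, 0, 0.05],
    [0, 0, 0, 0.0145, -0.031, 0, 0.05],
    [0, 0, 0, 0.008, -0.017, 0, 0.05],
    [0, 0, 0, 0, 0, 0, 0.05]
  ]
}}

```text
t: 29.88
eef_pos: [0.4332, -0.3148, 0.1313]
orientation: [[-0.93, -0.368, 0.0], [-0.368, 0.93, -0.001], [0.0, -0.001, -1.0]]
wrist_force: [0.6, -0.5, 0.8]
grip_width: 0.019
grip_force: 30.5
```

Emit:
{"name": "apply_moves", "arguments": {
  "deltas": [
    [0, 0, -5, 0, 0, 0, 0.05],
    [0, 0, -6.5, 0, 0, 0, 0.05],
    [0, 0, -6.5, 0, 0, 0, 0.05],
    [0, 0, -6.5, 0, 0, 0, 0.05],
    [0, 0, -6.5, 0, 0, 0, 0.05],
    [0, 0, -6.5, 0, 0, 0, 0.05],
    [0, 0, -6.5, 0, 0, 0, 0.05],
    [0, 0, -6.5, 0, 0, 0, 0.05],
    [0, 0, -5, 0, 0, 0, 0.05],
    [0, 0, -2, 0, 0, 0, 0.05],
    [0, 0, 0, 0, 0, 0, 0.05],
    [0, 0, 0, 0, 0, 0, 0.05]
  ]
}}

```text
t: 30.88
eef_pos: [0.4339, -0.3111, 0.1315]
orientation: [[-0.187, -0.982, 0.0], [-0.982, 0.187, -0.0], [0.0, -0.0, -1.0]]
wrist_force: [0.1, 0.3, -0.7]
grip_width: 0.0192
grip_force: 30.5
```

```bash
python3 - <<'E'
from station import robot
from h import *
s,ci,im=look(robot,'w10')
print(s['joint_pos'].round(2),s['orientation'].round(3))
for b in blobs(im,'red',200): print('red',cen(b).round(),cv2.contourArea(b),rect(ci,b,.006),cv2.boundingRect(b))
for b in blobs(im,'blue',400): (u,v),r=cv2.minEnclosingCircle(b);print('bl',cen(b),rect(ci,b,.062))
E
```

```text
t 30.88 tcp [ 0.4339 -0.3111  0.1315] yaw_y 169.2 w 0.0192 F [ 0.1  0.3 -0.7]
[-0.62  0.03 -0.09  1.45  0.   -2.  ] [[-0.187 -0.982  0.   ]
 [-0.982  0.187 -0.   ]
 [ 0.    -0.    -1.   ]]
red [276. 220.] 9131.5 (array([ 438.3, -293.4]), array([ 39.4, 155. ]), 79.3) (250, 123, 53, 194)
red [276. 345.] 1446.0 (array([ 458.4, -188.2]), array([36.2, 44.2]), 79.3) (255, 324, 43, 46)
bl [136.7768795  219.72105813] (array([ 515.7, -331.2]), array([36., 42.]), 28.3)
bl [175.5165234  192.98032474] (array([ 492.1, -341.3]), array([25.9, 35.9]), -68.7)
```

View pics/w10.png

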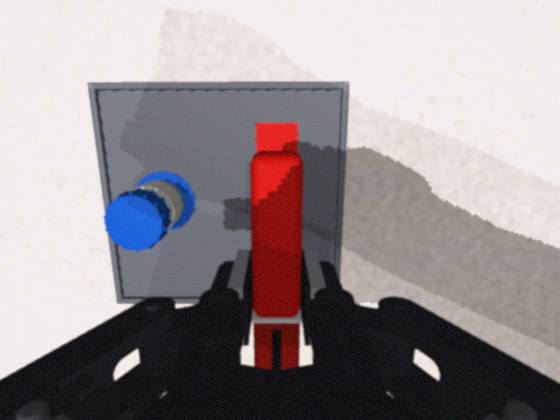

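Marker held in line with the red patch, whose top is at (276,124). The blue jar stands upright on its disc, with its cap at (137,220).

Emit:
{"name": "apply_moves", "arguments": {
  "deltas": [
    [0, 0, 0, 0.0023, 0, 0.012, 0.05],
    [0, 0, 0, 0, 0, 0.028, 0.05],
    [0, 0, 0, 0, 0, 0.028, 0.05],
    [0, 0, 0, 0, 0, 0.022, 0.05],
    [0, 0, 0, 0, 0, 0.012, 0.05],
    [0, 0, 0, 0, 0, 0.005, 0.05],
    [0, 0, 0, 0, 0, 0, 0.05],
    [0, 0, 0, 0, 0, 0.002, 0.05],
    [0, 0, 0, 0, 0, 0.001, 0.05],
    [0, 0, 0, 0, 0, 0, 0.05],
    [0, 0, 0, 0, 0, 0, 0.05]
  ]
}}

```text
t: 31.85
eef_pos: [0.4338, -0.3141, 0.0219]
orientation: [[-0.186, -0.983, 0.001], [-0.983, 0.186, -0.001], [0.001, -0.001, -1.0]]
wrist_force: [0.0, -0.2, -0.8]
grip_width: 0.019
grip_force: 30.5
```

Emit:
{"name": "apply_moves", "arguments": {
  "deltas": [
    [0, 0, 0, -0.0005, 0, 0.002, 0.05],
    [0, 0, 0, 0, 0, 0.0016, 0.05],
    [0, 0, 0, 0, 0, 0.001, 0.05],
    [0, 0, 0, 0, 0, 0, 0.05],
    [0, 0, 0, 0, 0, 0, 0.05]
  ]
}}

```text
t: 32.27
eef_pos: [0.4336, -0.3134, 0.0171]
orientation: [[-0.186, -0.983, 0.001], [-0.983, 0.186, -0.0], [0.0, -0.001, -1.0]]
wrist_force: [-1.6, 1.5, 5.5]
grip_width: 0.0194
grip_force: 31.2
```

Emit:
{"name": "apply_moves", "arguments": {
  "deltas": [
    [0, 0, 0, 0, 0, 0, 0.3],
    [0, 0, 0, 0, 0, 0, 0.38],
    [0, 0, 0, 0, 0, 0, 0.42],
    [0, 0, 0, 0, 0, -0.005, 0.42],
    [0, 0, 0, 0, 0, -0.015, 0.42],
    [0, 0, 0, 0, 0, -0.025, 0.5],
    [0, 0, 0, 0, 0, -0.035, 0.6],
    [0, 0, 0, 0, 0, -0.035, 0.6],
    [0, 0, 0, 0, 0, -0.035, 1],
    [0, 0, 0, 0, 0, -0.02, 1],
    [0, 0, 0, 0, 0, 0, 1],
    [0, 0, 0, 0, 0, 0, 1],
    [0, 0, 0, 0, 0, 0, 1]
  ]
}}

```text
t: 33.35
eef_pos: [0.4333, -0.3132, 0.1856]
orientation: [[-0.186, -0.983, -0.001], [-0.983, 0.186, 0.0], [-0.0, 0.001, -1.0]]
wrist_force: [-0.7, 0.6, -0.1]
grip_width: 0.0851
grip_force: 0.0
```

```bash
python3 - <<'E'
from station import robot
from h import *
s,ci,im=look(robot,'w11')
for n in('scene','side'): cv2.imwrite(f'pics/{n}1.png',robot.capture(n)[:,:,::-1])
a=cv2.imread('pics/scene1.png')[120:280,130:470];b=cv2.imread('pics/side1.png')[130:390,140:400]
w=cv2.resize(im[:,:,::-1],(460,345))
a=cv2.resize(a,(600,int(160*600/340)));b=cv2.resize(b,(300,300));o=np.zeros((600,800,3),np.uint8)
o[:a.shape[0],:600]=a;o[300:600,:300]=b;o[300:600,320:780]=w[:300]
cv2.imwrite('pics/f.png',o)
E
```

```text
t 33.35 tcp [ 0.4333 -0.3132  0.1856] yaw_y 169.3 w 0.0851 F [-0.7  0.6 -0.1]
```

View pics/f.png

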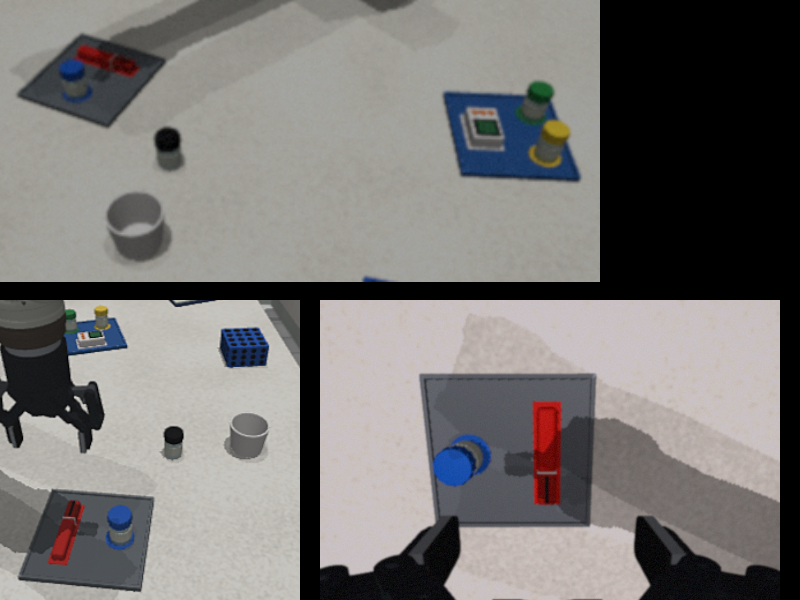

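The composite shows all five items upright or flat on their marks. The marker is centred on its patch, at (547,453) in the wrist view, and the black jar and cup are unmoved.

```bash
python3 -c "
from station import robot
print(robot.finish_job())"
```

```text
the job is handed in; nothing more can be done
None
```

Both kits are made up in the order asked and handed in at about 33 s; the last pictures show every item on its own mark, nothing held, and the black-capped jar and cup unmoved.

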